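Set the stop gauge to the longest bar

ROBOT

A 6-joint arm with a two-finger parallel gripper is mounted at the origin on a cart in front of the work surface, level with it; the furniture and walls round the work are solid. World frame = base frame: x ahead of the robot, y to its left, z up, the work surface at z = 0. Lengths are in m, angles in degrees, forces in N, time in s.
With the tool pointing down it reaches from about 0.325 to 0.775 m from the base axis. Payload 9.3 kg.
Tool frame: the origin (TCP) lies between the finger pads; the fingertips stand 22 mm ahead of it and the grasp point (between the pads) lies 3 mm ahead of it; z points along the fingers, y is the direction in which the jaws open and shut (so a half turn about z gives the same grasp; the last joint's range is limited). The gripper opens to 85 mm and grips with 20 to 120 N. Pads are 22 mm wide; open, the fingers measure 114 mm over their backs; the gripper's body (76 mm by 85 mm) begins 54 mm behind the grasp point. The pads swing forward as they close: fully open they stand 13 mm farther back than shut.
Start: joints at [62.647, 14.817, 1.232, 76.415, 0, 81.257], TCP at [0.176, 0.521, 0.253] pointing down, gripper open.
Joint ranges: [-174.27, 174.27], [-52.1, 104.24], [-59.71, 78.15], [-110.17, 111.67], [-87.03, 83.33], [-180, 180]. Speed limits (degrees/s): [127.2, 127.2, 159.86, 180, 180, 180].

INTERFACE

Orientations are given as [roll, pitch, yaw] about the fixed x, y, z axes, in that order (R = Rz(yaw) Ry(pitch) Rx(roll)).
In Python, from rig import ctrl, viewer gives the robot as it stands.
- The arm moves only by the tool send_rows, never from a script. Its arguments are lists of equal length, an entry for each row: "translation": the shift along the tool's x, y, z in m, a list of three; "twist": the turn, a rotation vector about the tool's x, y, z in degrees, a list of three; "claw": the finger opening in m, from 0 to 0.0854. A call has exactly 10 rows; each row shifts and turns the commanded pose from where the row before left it, along the tool's axes as they then stand; what a row does not reach is not made up. A row lasts 1/12 s, in which the tool goes at most 41.7 mm and 7.16 degrees, less where a joint would pass 70% of its speed; a pose out of reach is approached as far as the arm can. A call with a gripper value outside its range is refused whole. The fingers move at their own pace and stop on an object; "squeeze" is the grip in N (left out, the last holds). Time passes only in rows, so rows that do not move let the fingers close, or fill a call up. It gives the time, the measured TCP pose, the force and the opening at its end, in the units of the state.
- ctrl.get_state(): the state, without advancing time (a new reading comes with each control period).
- viewer.read_camera(name): name is "side" or "top" or "wrist"; returns the picture (480x640x3 uint8, red, green, blue); there is no depth.
- viewer.camera_params(name): a dict with "K" (3x3 intrinsics, pixels), "cam_to_world" (4x4, takes a point from camera to world coordinates); the wrist camera has in their place "T_tool_cam" (4x4, takes a point from camera to tool coordinates, whose origin is the TCP and whose axes are the flange's). Camera axes: x right, y up, looking along -z (the intrinsics and any distortion apply to the point x, -y, -z); pixel columns grow to the right and rows downward; lengths in m; the calibration is good to about 2 mm. A picture is of the moment at which its call begins: read the wrist's pose just before it. camera_params takes no time and is no camera call.
- ctrl.sign_off(): hands the job in, once; it reports no verdict.
The state is a dict: "clock": time; "q": joint angles; "qvel": joint speeds; "joint_efforts": joint torques, N m; "tool_pos": TCP position; "orientation": TCP orientation; "contact_force": force on the tool from outside, world axes, zero at the start; "moment": the same for the moment, N m; "finger_gap": finger opening in m.
Only numpy, scipy, OpenCV 4.12 (cv2) and the standard library are available. Lean on these libraries where they do the work, as an engineer would, in place of code of your own. Each camera call takes 0.05 s, during which the arm holds its last target.

TASK

Take the small bar out of the stop gauge's track and lay it flat on the cork mat, then lay the longest of the three bars from the table into the track between the anvil and the sliding jaw. Slide the jaw along its track, carrying the bar with it, until it goes tight with the bar nipped against the fixed anvil, without forcing it; then back the jaw off so that the bar stays against the anvil with a clear gap of about 8 mm to the jaw, and let go. Leave the other two bars and everything else on the table where they are.

Things in the scene. Friction and masses are not known exactly. Their poses are not given: they have to be found in the camera images.
- stop_gauge: fixed dark steel bed 70 wide (x) x 270 long (y) x 12 high, with a 24 wide straight track along its y axis between two low aluminium rails (inner faces 12 either side of the centre line, flaring to 14 near their tops; outer faces at 20). Origin on the table in the middle of the width; the bed runs from y = -120 to +150. Track floor 12 above the table, rail tops 21. A bar lying in the track has its middle 25 above the table. Along the low-numbered x edge are plain scale lines
- anvil_face (a point): middle of the inner face of the fixed steel anvil block at the +y end of the track (block 58 wide x 25 long, top 40 above the table), 25 above the table; the bar's end comes to rest against this face. Axes as the bed
- anvil: the same fixed anvil block; origin at the foot of its inner face, on the track floor (12 above the table)
- jaw_face (a point): middle of the face of the sliding jaw that touches the bar's end, 25 above the table; axes as the bed, it faces +y to the anvil. The jaw is a steel nose 20 wide in the track under an aluminium saddle 56 wide, 34 long, with its top 36 above the table
- jaw_grip (a point): point in the jaw's black upright grip plate, 66 above the table and 20 behind (-y of) the jaw face; the plate is 14 thick along y, 40 wide along x, from 36 to 81 above the table: pinch its faces from above, fingers closing along the track
- jaw (a joint): travel of the jaw towards the anvil, m: 0 fully open (190 mm between jaw face and anvil), 0.16 the end stop; slides with about 2.5 N of friction and stays where it is left. It starts at 0 to 0.035. Pushing the loose long bar along the track needs some 2 to 5 N more; when the bar meets the anvil the resistance rises sharply
- mat_top (a point): middle of the upper side of the cork mat, 90 (x) x 120 (y) x 3 thick, fixed on the table behind the bed
- old_bar_mid (a point): plain steel rectangular bar, 18 wide x 48 long x 26 high; the point is the middle of the bar (half-way up, 13 above its underside); its x axis is across the width, y along the length, z up. It starts in the gauge's track, standing 17 above the rails, its length along the track
- long_bar_mid (a point): plain steel rectangular bar, 18 wide x 125 long x 26 high; the point is the middle of the bar (half-way up, 13 above its underside); its x axis is across the width, y along the length, z up, about 0.46 kg. The longest of the three bars on the table; the one to be gauged
- medium_bar_mid (a point): plain steel rectangular bar, 18 wide x 90 long x 26 high; the point is the middle of the bar (half-way up, 13 above its underside); its x axis is across the width, y along the length, z up. Stays where it is
- short_bar_mid (a point): plain steel rectangular bar, 18 wide x 62 long x 26 high; the point is the middle of the bar (half-way up, 13 above its underside); its x axis is across the width, y along the length, z up. Stays where it is
- loupe_mid (a point): small black loupe, 33 dia x 32 high. A bystander; the point lies near its middle
- oil_bottle_mid (a point): white oil bottle with red spout, 38 dia x 118 high. A bystander; the point lies near its middle
- gear_mid (a point): steel spur gear lying flat, 49 dia x 18. A bystander; the point lies near its middle
- bolt_mid (a point): steel hex bolt lying, 22 x 54 x 19. A bystander; the point lies near its middle
- v_block_mid (a point): grey steel V-block, 40 x 42 x 34 high. A bystander; the point lies near its middle
- plug_gauge_mid (a point): double-ended plug gauge lying, 16 x 92 x 16. A bystander; the point lies near its middle
- screwdriver_mid (a point): small screwdriver with red handle, lying, 18 x 161 x 17. A bystander; the point lies near its middle
There are look-alikes about, which are no part of the job. Leave any orange or turquoise look-alike of the part that bears old_bar_mid alone.

How it is judged:
By the outcome, as a careful person would: the job done as asked, in the order asked, and still so for the second after the job is handed in, with the robot touching nothing.
It also fails if it takes over 72 s, if anything falls off the work surface, if the arm or the gripper's body presses on something with over 40 N, if the wrist force passes 120 N, or if a joint passes its speed limit or range.

## Working session

There is one attempt and no reset: what is moved stays moved. The work goes in short steps, Python scripts to look and compute and a tool call to move; the robot and the scene stay as the last step left them, time stands still between calls to the robot, and variables do not carry over. Pictures are saved under pics/ and viewed, and the job is handed in when it is done.

Besides the shell and the picture viewer there is one more tool, called after "Emit:" as a command line: name --argument value ..., lists and objects as JSON in quotes. send_rows: Moves the arm, as the interface text tells. Its arguments: {"type":"object","properties":{"translation":{"type":"array","items":{"type":"array","items":{"type":"number"}}},"twist":{"type":"array","items":{"type":"array","items":{"type":"number"}}},"claw":{"type":"array","items":{"type":"number"}},"squeeze":{"type":"number"}},"required":["translation","twist","claw"]}

```bash
ls; mkdir -p pics
cat > h.py <<'E'
import numpy as np, cv2
from rig import ctrl, viewer
from scipy.spatial.transform import Rotation as R
def tool():
    s=ctrl.get_state(); T=np.eye(4); T[:3,:3]=R.from_euler('xyz',s['orientation'],degrees=True).as_matrix(); T[:3,3]=s['tool_pos']; return T
def shot(name,fn):
    T=tool(); im=viewer.read_camera(name); cv2.imwrite('pics/'+fn+'.png',im[:,:,::-1]); p=viewer.camera_params(name)
    C=np.array(p['cam_to_world']) if 'cam_to_world' in p else T@np.array(p['T_tool_cam'])
    np.savez('pics/'+fn+'.npz',im=im,K=np.array(p['K']),C=C,d=np.array(p.get('dist',p.get('distortion',np.zeros(5))),dtype=float)); return im
def load(fn):
    return np.load('pics/'+fn+'.npz')
def ray(fn,uv,z):
    a=load(fn); uv=np.array(uv,float).reshape(-1,1,2)
    n=cv2.undistortPoints(uv,a['K'],a['d']).reshape(-1,2)
    d=np.c_[n[:,0],-n[:,1],-np.ones(len(n))]@a['C'][:3,:3].T; o=a['C'][:3,3]
    t=(z-o[2])/d[:,2]; return o+t[:,None]*d
def proj(fn,P):
    a=load(fn); P=np.array(P,float).reshape(-1,3); c=(P-a['C'][:3,3])@a['C'][:3,:3]
    c=c*[1,-1,-1]; return cv2.projectPoints(c,np.zeros(3),np.zeros(3),a['K'],a['d'])[0].reshape(-1,2)
E
python3 - <<'E'
from h import *
print(ctrl.get_state())
for n in ['side','top','wrist']:
    shot(n,n+'0'); print(n,viewer.camera_params(n))
E
```

```text
pics
{'clock': 0.0, 'q': array([ 6.26466132e+01,  1.48529793e+01,  1.18846289e+00,  7.64146938e+01,
       -8.15302696e-04,  8.12558474e+01]), 'qvel': array([ 0.02199109,  0.05086458,  0.06525432, -0.02222496, -0.08042331,
       -0.01838095]), 'joint_efforts': array([-2.21265458e-03, -5.55643773e+01,  3.44531786e+01,  1.37482097e-02,
       -2.94995489e-04, -1.00873737e-05]), 'tool_pos': array([0.17541064, 0.52101372, 0.25263621]), 'orientation': array([-1.79921587e+02, -1.12359061e-02,  1.61390759e+02]), 'contact_force': array([-0.84802276, -0.94014008,  0.04867299]), 'moment': array([-0.01330778, -0.05908968, -0.02508382]), 'finger_gap': 0.08518739187310959}
side {'K': array([[541.499351  ,   0.        , 321.08584643],
       [  0.        , 541.499351  , 239.61480005],
       [  0.        ,   0.        ,   1.        ]]), 'cam_to_world': array([[ 0.82735692,  0.37861041, -0.41489117, -0.0231824 ],
       [-0.56131759,  0.5309381 , -0.63484431, -0.76349347],
       [-0.02007713,  0.75812854,  0.651796  ,  0.9708486 ],
       [ 0.        ,  0.        ,  0.        ,  1.        ]])}
to
[... 247 characters left out ...]
[-0.99991301, -0.0076786 , -0.01072468,  0.12275376],
       [-0.01131066,  0.08084677,  0.99666236,  1.01258143],
       [ 0.        ,  0.        ,  0.        ,  1.        ]])}
wrist {'K': array([[384.6999515 ,   0.        , 317.47378153],
       [  0.        , 384.6999515 , 240.36806659],
       [  0.        ,   0.        ,   1.        ]]), 'T_tool_cam': array([[-2.49212671e-04,  9.64394167e-01,  2.64468955e-01,
         6.83661830e-02],
       [ 9.99999705e-01,  4.32605137e-04, -6.35194680e-04,
         3.83968810e-04],
       [-7.26988673e-04,  2.64468719e-01, -9.64393990e-01,
        -1.19803204e-01],
       [ 0.00000000e+00,  0.00000000e+00,  0.00000000e+00,
         1.00000000e+00]])}
```

View pics/top0.png

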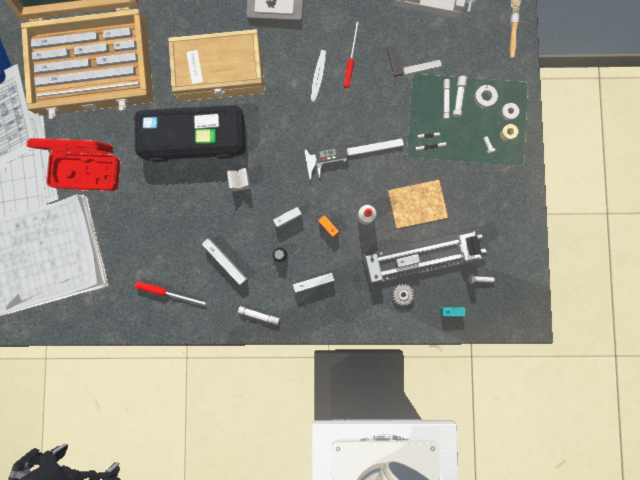

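View pics/side0.png

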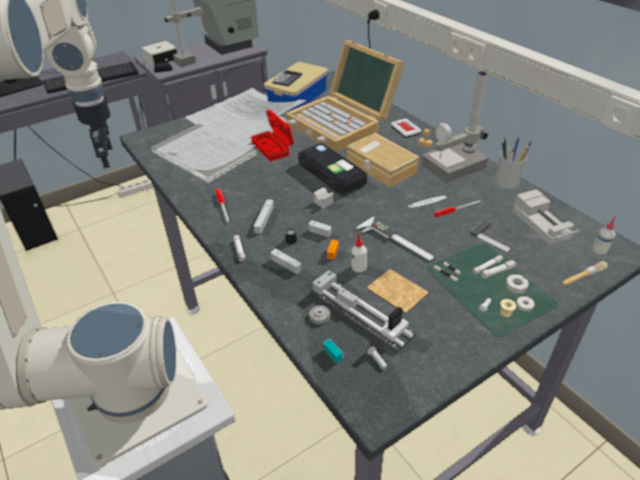

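View pics/wrist0.png

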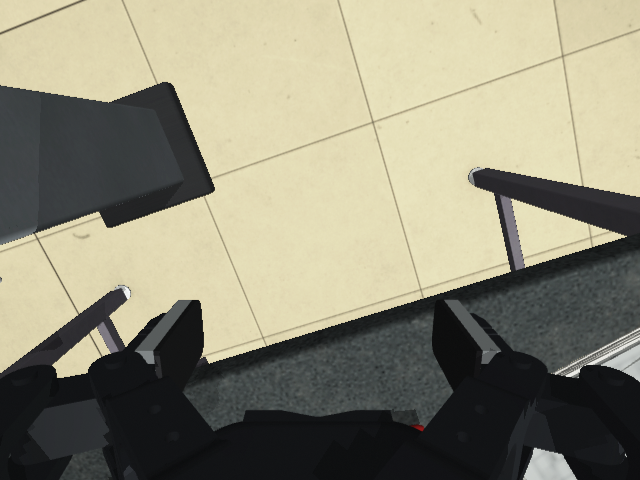

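Run:
```python
from h import *
im=cv2.imread('pics/top0.png')
cv2.imwrite('pics/topA.png',cv2.resize(im[170:340,340:520],None,fx=4.4,fy=3.5*1.0,interpolation=cv2.INTER_CUBIC) if 0 else cv2.resize(im[170:320,350:550],None,fx=4,fy=4,interpolation=cv2.INTER_CUBIC))
cv2.imwrite('pics/topB.png',cv2.resize(im[190:340,180:380],None,fx=4,fy=4,interpolation=cv2.INTER_CUBIC))
s=cv2.imread('pics/side0.png')
cv2.imwrite('pics/sideA.png',cv2.resize(s[250:380,280:440],None,fx=4.5,fy=4.5,interpolation=cv2.INTER_CUBIC))
```

```text
(no output)
```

View pics/topA.png

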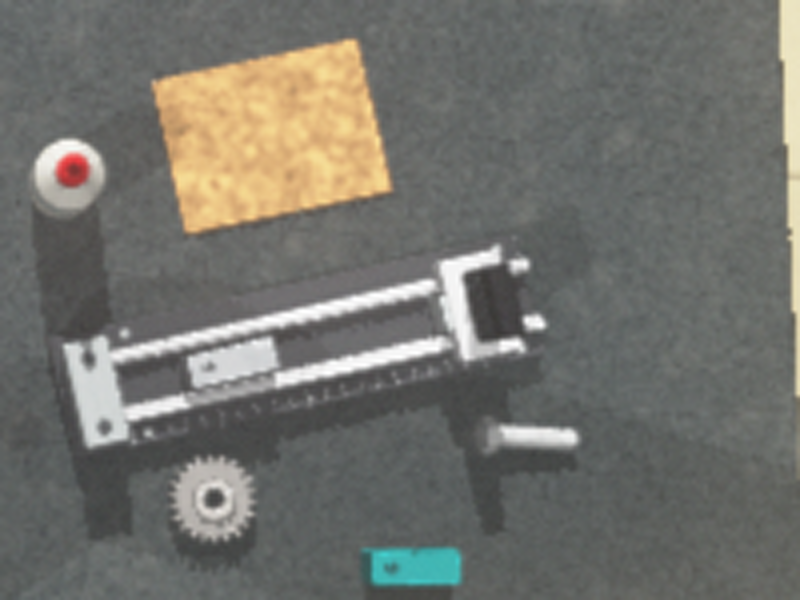

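View pics/topB.png

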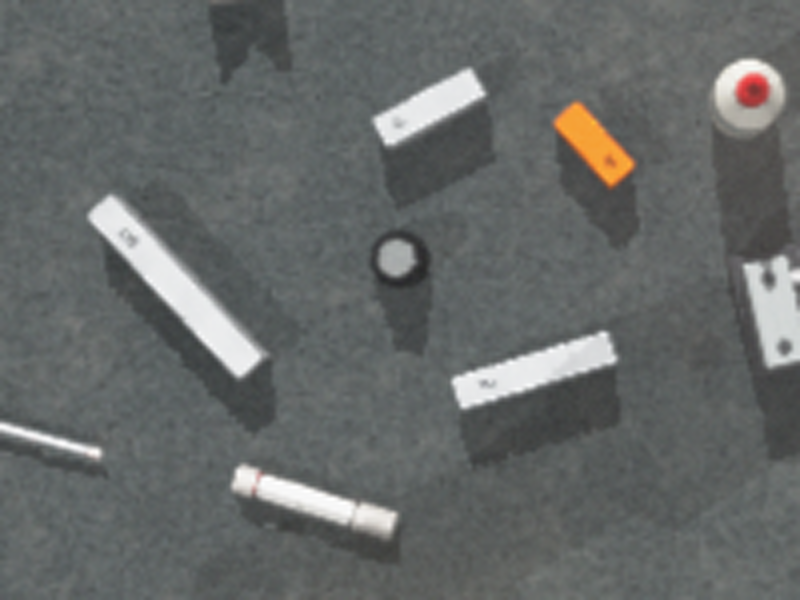

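View pics/sideA.png

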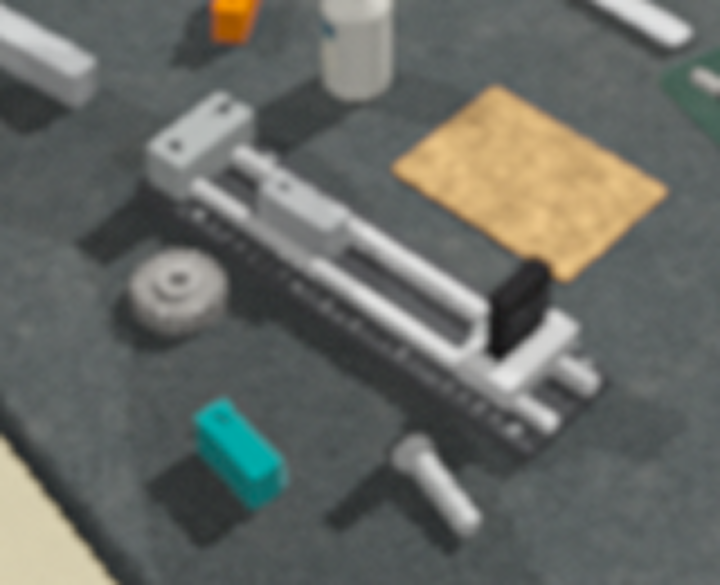

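Run:
```python
from h import *
def A(p): return np.array(p)/4+[350,170]-0.375
def B(p): return np.array(p)/4+[180,190]-0.375
def show(n,c,z):
    P=ray('top0',c,z); print(n,np.round(P[:,:2]*1000,1).tolist(),'mid',np.round(P.mean(0)*1000,1),'len',np.round(np.linalg.norm(np.diff(P,axis=0),axis=1)*1000,1)); return P
show('anvil',A([(65,345),(98,337),(128,440),(90,447)]),.04)
show('old',A([(187,358),(274,338),(278,368),(192,388)]),.038)
show('rail hi',A([(115,358),(437,285)]),.021)
show('rail lo',A([(130,413),(450,342)]),.021)
show('plate',A([(467,277),(512,265),(524,335),(478,342)]),.081)
show('saddle',A([(440,264),(500,247),(524,350),(468,360)]),.036)
show('mat',A([(152,80),(357,39),(392,190),(186,234)]),.003)
show('long',B([(88,213),(112,195),(268,355),(243,378)]),.026)
show('med',B([(451,381),(606,332),(616,360),(462,408)]),.026)
show('short',B([(373,123),(470,69),(485,93),(390,146)]),.026)
show('bottle',A([(68,178)]),.06)
# refine long by mask
im=load('top0')['im']
g=cv2.cvtColor(im,cv2.COLOR_RGB2GRAY)
for n,(x0,y0,x1,y1) in {'long':(195,230,255,292),'med':(285,265,340,300)}.items():
    m=np.zeros_like(g); m[y0:y1,x0:x1]=(g[y0:y1,x0:x1]>175)
    c=max(cv2.findContours(m,0,2)[0],key=cv2.contourArea); r=cv2.minAreaRect(c); print(r)
    P=show(n,cv2.boxPoints(r),.026)
```

```text
anvil [[517.7, 37.2], [521.9, 19.2], [466.0, 3.9], [462.3, 24.5]] mid [492.   21.2  40. ] len [18.5 58.  20.9]
old [[510.2, -29.3], [520.7, -76.8], [504.4, -78.6], [493.9, -31.6]] mid [507.3 -54.1  38. ] len [48.7 16.4 48.1]
rail hi [[511.0, 7.9], [550.2, -171.2]] mid [530.6 -81.7  21. ] len [183.4]
rail lo [[480.5, 0.2], [518.5, -177.4]] mid [499.5 -88.6  21. ] len [181.6]
plate [[550.1, -169.2], [556.2, -192.8], [519.6, -197.7], [516.2, -173.8]] mid [ 535.5 -183.4   81. ] len [24.4 36.9 24.2]
saddle [[560.7, -168.8], [569.7, -201.8], [513.3, -212.9], [508.1, -182.3]] mid [ 537.9 -191.5   36. ] len [34.3 57.5 31. ]
mat [[670.1, -18.0], [692.8, -135.5], [605.7, -152.8], [581.5, -35.6]] mid [637.5 -85.5   3. ] len [119.6  88.8 119.7]
long [[549.7, 400.2], [559.6, 387.0], [470.5, 299.5], [457.9, 313.2]] mid [509.4 350.   26. ] len [ 16.5 124.9  18.6]
med [[455.6, 198.5], [481.8, 113.0], [466.5, 107.6], [440.8, 192.5]] mid [461.2 152.9  26. ] len [89.4 16.3 88.6]
short [[598.8, 241.8], [628.6, 187.6], [615.1, 179.3], [585.8, 232.3]] mid [607.1 210.2  26. ] len [61.8 15.9 60.5]
bottle [[606.6, 36.0]] mid [606.6  36.   60. ] len []
((223.24705505371094, 260.8360900878906), (55.26777648925781, 8.480241775512695), 46.97493362426758)
long [[548.3, 400.9], [561.1, 387.3], [471.0, 302.6], [458.4, 316.2]] mid [509.7 351.8  26. ] len [ 18.7 123.6  18.5]
((312.8370056152344, 281.96649169921875), (8.022726058959961, 40.29958724975586), 73.0091781616211)
med [[457.4, 198.4], [482.7, 113.4], [465.8, 108.4], [440.6, 193.3]] mid [461.6 153.4  26. ] len [88.7 17.6 88.6]
```

Emit:
send_rows --translation '[[0, 0, 0], [0, 0, 0], [0, 0, 0], [0, 0, 0], [0, 0, 0], [0, 0, 0], [0, 0, 0], [0, 0, 0], [0, 0, 0], [0, 0, 0]]' --twist '[[0, 0, 5.92], [0, 0, 5.92], [0, 0, 5.92], [0, 0, 5.92], [0, 0, 5.92], [0, 0, 5.92], [0, 0, 5.92], [0, 0, 5.92], [0, 0, 5.92], [0, 0, 5.92]]' --claw '[0.06, 0.06, 0.06, 0.06, 0.06, 0.06, 0.06, 0.06, 0.06, 0.06]' --squeeze 40

```text
clock: 0.98
tool_pos: [0.1755, 0.5211, 0.253]
orientation: [-180.0, 0.0, 101.9]
contact_force: [-0.6, 0.5, -0.7]
finger_gap: 0.06
```

Emit:
send_rows --translation '[[-0.0316, 0.0101, 0], [-0.0316, 0.0101, 0], [-0.0316, 0.0101, 0], [-0.0316, 0.0101, 0], [-0.0316, 0.0101, 0], [-0.0316, 0.0101, 0], [-0.0316, 0.0101, 0], [-0.0316, 0.0101, 0], [-0.0316, 0.0101, 0], [-0.0316, 0.0101, 0]]' --twist '[[0, 0, 0], [0, 0, 0], [0, 0, 0], [0, 0, 0], [0, 0, 0], [0, 0, 0], [0, 0, 0], [0, 0, 0], [0, 0, 0], [0, 0, 0]]' --claw '[0.06, 0.06, 0.06, 0.06, 0.06, 0.06, 0.06, 0.06, 0.06, 0.06]'

```text
clock: 1.82
tool_pos: [0.3413, 0.2322, 0.2533]
orientation: [180.0, -0.0, 102.2]
contact_force: [0.6, 0.5, 0.1]
finger_gap: 0.0598
```

Emit:
send_rows --translation '[[-0.0316, 0.0101, 0], [-0.0316, 0.0101, 0], [-0.0316, 0.0101, 0], [-0.0316, 0.0101, 0], [-0.0316, 0.0101, 0], [-0.0316, 0.0101, 0], [-0.0316, 0.0101, 0], [-0.0316, 0.0101, 0], [-0.0316, 0.0101, 0], [-0.0316, 0.0101, 0]]' --twist '[[0, 0, 0], [0, 0, 0], [0, 0, 0], [0, 0, 0], [0, 0, 0], [0, 0, 0], [0, 0, 0], [0, 0, 0], [0, 0, 0], [0, 0, 0]]' --claw '[0.06, 0.06, 0.06, 0.06, 0.06, 0.06, 0.06, 0.06, 0.06, 0.06]'

```text
clock: 2.65
tool_pos: [0.5068, -0.0555, 0.2531]
orientation: [-180.0, -0.0, 102.2]
contact_force: [0.4, 0.8, 0.7]
finger_gap: 0.0598
```

Run:
```python
from h import *
shot('wrist','w1'); print(ctrl.get_state()['clock'],tool()[:3,3])
```

```text
2.7 [ 0.50973317 -0.05973359  0.25240424]
```

View pics/w1.png

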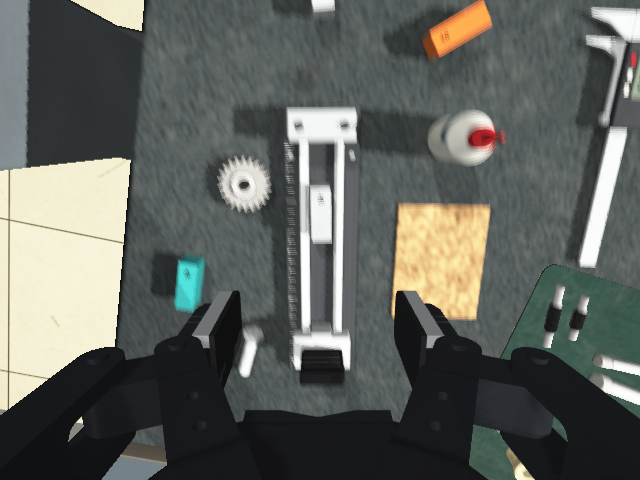

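Run:
```python
from h import *
a=load('w1'); print(a['C'][:3,3]); print(tool()[:3,3], ctrl.get_state()['qvel'])
import cv2
im=a['im']; cv2.imwrite('pics/w1z.png',cv2.resize(im[95:385,250:390][:, :],None,fx=2,fy=2,interpolation=cv2.INTER_CUBIC))
```

```text
[0.49145244 0.01066023 0.37293695]
[ 0.50973317 -0.05973359  0.25240424] [ 3.35380051 -1.70228955 -4.12063258 -0.14893822  0.54508875  6.02360333]
```

View pics/w1z.png

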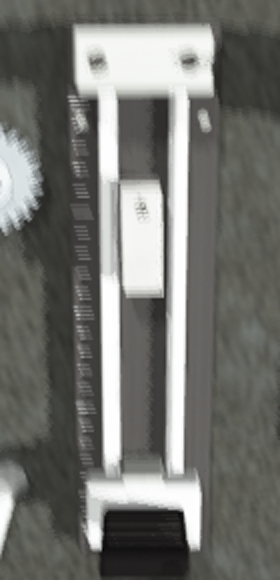

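Emit:
send_rows --translation '[[0, 0, 0], [0, 0, 0], [0, 0, 0], [0, 0, 0], [0, 0, 0], [0, 0, 0], [0, 0, 0], [0, 0, 0], [0, 0, 0], [0, 0, 0]]' --twist '[[0, 0, 0], [0, 0, 0], [0, 0, 0], [0, 0, 0], [0, 0, 0], [0, 0, 0], [0, 0, 0], [0, 0, 0], [0, 0, 0], [0, 0, 0]]' --claw '[0.06, 0.06, 0.06, 0.06, 0.06, 0.06, 0.06, 0.06, 0.06, 0.06]'

```text
clock: 3.53
tool_pos: [0.5064, -0.0537, 0.2533]
orientation: [180.0, 0.0, 102.2]
contact_force: [0.4, 0.0, 0.3]
finger_gap: 0.06
```

Run:
```python
from h import *
shot('wrist','w2'); print(tool()[:3,3]); a=load('w2');print(a['C'][:3,3])
im=a['im'][:,:,::-1]; cv2.imwrite('pics/w2a.png',cv2.resize(im[95:245,260:400],None,fx=4,fy=4,interpolation=cv2.INTER_CUBIC))
cv2.imwrite('pics/w2b.png',cv2.resize(im[245:390,260:400],None,fx=4,fy=4,interpolation=cv2.INTER_CUBIC))
```

```text
[ 0.5064037  -0.0538423   0.25330552]
[0.49094914 0.01243749 0.37311835]
```

View pics/w2a.png

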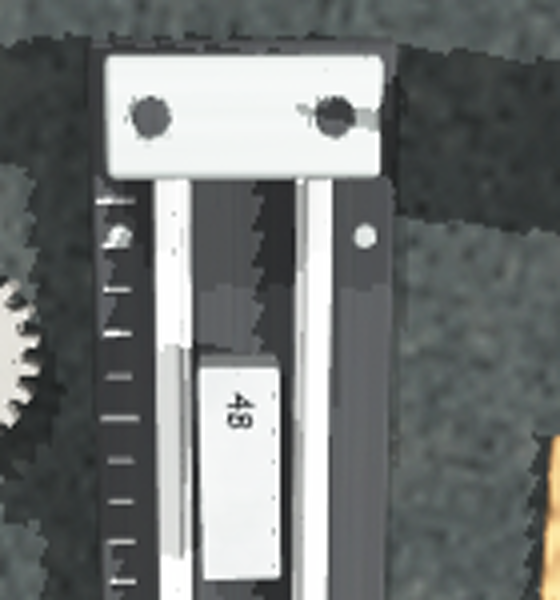

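View pics/w2b.png

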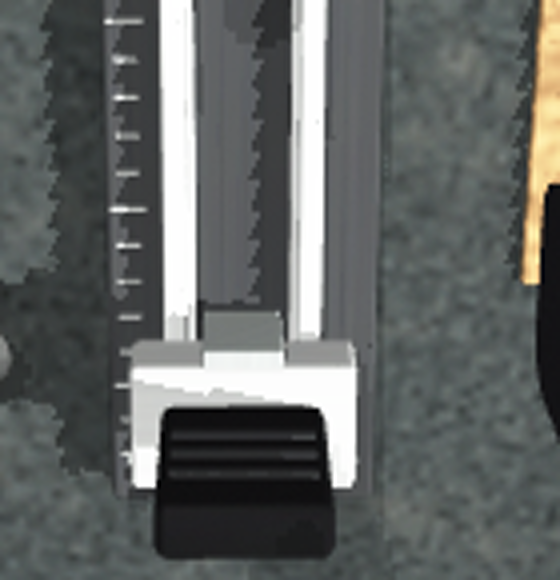

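Run:
```python
from h import *
def A(p): return np.array(p)/4+[260,95]-0.375
def B(p): return np.array(p)/4+[260,245]-0.375
def show(n,c,z):
    P=ray('w2',c,z); print(n,np.round(P[:,:2]*1000,1).tolist(),'mid',np.round(P.mean(0)*1000,1),'len',np.round(np.linalg.norm(np.diff(P,axis=0),axis=1)*1000,1)); return P
show('anvil',A([(108,57),(383,57),(380,177),(108,177)]),.04)
an=show('anvilface',A([(380,177),(108,177)]),.04)
o=show('old',A([(200,369),(279,367),(281,577),(204,580)]),.038)
d=(o[2]+o[3]-o[0]-o[1])/2;print('old yaw',np.degrees(np.arctan2(d[0],-d[1])))
L=ray('w2',np.vstack([A([(155,200)]),B([(161,100)])]),.021);Rr=ray('w2',np.vstack([A([(332,200)]),B([(325,100)])]),.021)
for q in (L,Rr): d=q[1]-q[0]; print('rail',np.round(q*1000,1),np.degrees(np.arctan2(d[0],-d[1])))
print('ctr',np.round((L+Rr)/2*1000,1))
show('saddle',B([(131,366),(355,366),(357,489),(131,489)]),.036)
show('nosefoot',B([(203,312),(283,312)]),.012)
show('platebase',B([(165,407),(325,407)]),.036)
show('platetop',B([(158,485),(333,485),(333,557),(157,557)]),.081)
```

```text
anvil [[462.0, 27.5], [517.2, 39.4], [522.2, 16.1], [466.5, 4.1]] mid [492.   21.8  40. ] len [56.4 23.8 56.9]
anvilface [[522.2, 16.1], [466.5, 4.1]] mid [494.4  10.1  40. ] len [56.9]
old [[493.6, -31.4], [510.3, -27.3], [521.1, -73.4], [504.3, -77.7]] mid [507.4 -52.5  38. ] len [17.2 47.3 17.4]
old yaw 13.082884250086417
rail [[ 476.3    1.    21. ]
 [ 501.  -114.    21. ]] 12.144526217896773
rail [[ 514.7    9.3   21. ]
 [ 539.9 -105.6   21. ]] 12.348486483909737
ctr [[ 495.5    5.1   21. ]
 [ 520.4 -109.8   21. ]]
saddle [[507.1, -177.4], [560.5, -165.9], [568.9, -199.0], [513.8, -210.9]] mid [ 537.6 -188.3   36. ] len [54.6 34.2 56.4]
nosefoot [[523.4, -171.8], [543.7, -167.4]] mid [ 533.6 -169.6   12. ] len [20.7]
platebase [[517.5, -186.6], [555.9, -178.4]] mid [ 536.7 -182.5   36. ] len [39.3]
platetop [[516.2, -178.9], [553.2, -170.9], [557.3, -188.4], [519.6, -196.5]] mid [ 536.6 -183.7   81. ] len [37.8 18.  38.6]
```

Emit:
send_rows --translation '[[0.001, 0.0012, 0.03], [0, 0, 0.03], [0, 0, 0.03], [0, 0, 0.03], [0, 0, 0.028], [0, 0, 0.022], [0, 0, 0.016], [0, 0, 0.01], [0, 0, 0.006], [0, 0, 0.004]]' --twist '[[0, 0, 0], [0, 0, 0], [0, 0, 0], [0, 0, 0], [0, 0, 0], [0, 0, 0], [0, 0, 0], [0, 0, 0], [0, 0, 0], [0, 0, 0]]' --claw '[0.04, 0.04, 0.04, 0.04, 0.04, 0.04, 0.04, 0.04, 0.04, 0.04]'

```text
clock: 4.42
tool_pos: [0.5072, -0.0526, 0.0466]
orientation: [-180.0, -0.0, 102.2]
contact_force: [1.1, -0.0, -0.7]
finger_gap: 0.0405
```

Emit:
send_rows --translation '[[0, 0, 0], [0, 0, 0], [0, 0, 0], [0, 0, 0], [0, 0, 0], [0, 0, 0], [0, 0, 0], [0, 0, 0], [0, 0, 0], [0, 0, 0]]' --twist '[[0, 0, 0], [0, 0, 0], [0, 0, 0], [0, 0, 0], [0, 0, 0], [0, 0, 0], [0, 0, 0], [0, 0, 0], [0, 0, 0], [0, 0, 0]]' --claw '[0.04, 0.03, 0.02, 0.01, 0, 0, 0, 0, 0, 0]' --squeeze 40

```text
clock: 5.25
tool_pos: [0.5079, -0.0528, 0.0482]
orientation: [179.9, 0.0, 102.2]
contact_force: [0.1, -0.5, 5.9]
finger_gap: 0.0168
```

Emit:
send_rows --translation '[[0, 0, -0.002], [0, 0, -0.005], [0, 0, -0.008], [0, 0, -0.01], [0, 0, -0.01], [0, 0, -0.008], [0, 0, -0.006], [0, 0, -0.004], [0, 0, -0.002], [0, 0, 0]]' --twist '[[0, 0, 0], [0, 0, 0], [0, 0, 0], [0, 0, 0], [0, 0, 0], [0, 0, 0], [0, 0, 0], [0, 0, 0], [0, 0, 0], [0, 0, 0]]' --claw '[0, 0, 0, 0, 0, 0, 0, 0, 0, 0]'

```text
clock: 6.08
tool_pos: [0.5075, -0.0526, 0.1026]
orientation: [180.0, 0.0, 102.2]
contact_force: [-0.3, 0.4, -1.8]
finger_gap: 0.0167
```

Emit:
send_rows --translation '[[-0.003, 0.006, 0], [-0.006, 0.012, 0], [-0.008, 0.017, 0], [-0.009, 0.018, 0], [-0.009, 0.018, 0], [-0.008, 0.017, 0], [-0.006, 0.013, 0], [-0.004, 0.01, 0], [-0.003, 0.006, 0], [-0.001, 0.003, 0]]' --twist '[[0, 0, 0], [0, 0, 0], [0, 0, 0], [0, 0, 0], [0, 0, 0], [0, 0, 0], [0, 0, 0], [0, 0, 0], [0, 0, 0], [0, 0, 0]]' --claw '[0, 0, 0, 0, 0, 0, 0, 0, 0, 0]'

```text
clock: 6.92
tool_pos: [0.6374, -0.0833, 0.1013]
orientation: [-180.0, -0.0, 102.2]
contact_force: [-0.5, 0.5, -2.0]
finger_gap: 0.0168
```

Run:
```python
from h import *
shot('wrist','w3'); print(tool()[:3,3],ctrl.get_state()['finger_gap'])
```

```text
[ 0.63740046 -0.08318489  0.10146566] 0.016452020065658424
```

View pics/w3.png

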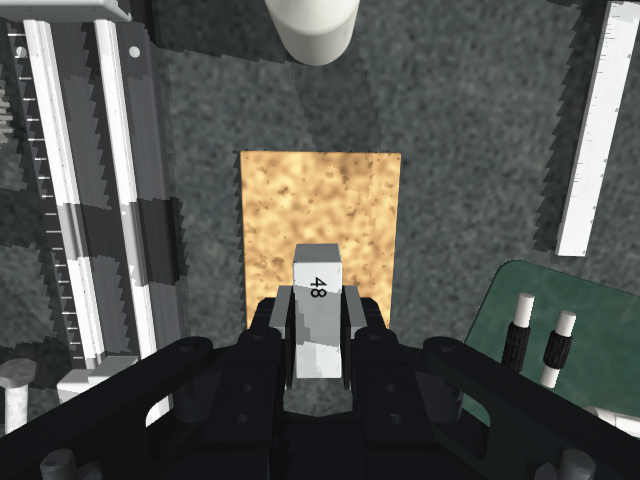

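Emit:
send_rows --translation '[[0, 0, 0.006], [0, 0, 0.01], [0, 0, 0.012], [0, 0, 0.012], [0, 0, 0.009], [0, 0, 0.006], [0, 0, 0.003], [0, 0, 0.0015], [0, 0, 0.001], [0, 0, 0.001]]' --twist '[[0, 0, 0], [0, 0, 0], [0, 0, 0], [0, 0, 0], [0, 0, 0], [0, 0, 0], [0, 0, 0], [0, 0, 0], [0, 0, 0], [0, 0, 0]]' --claw '[0, 0, 0, 0, 0, 0, 0, 0, 0, 0]'

```text
clock: 7.8
tool_pos: [0.637, -0.0831, 0.0412]
orientation: [180.0, 0.0, 102.2]
contact_force: [0.2, 0.5, -1.9]
finger_gap: 0.0171
```

Not yet in contact; creep down and release once contact shows.

Emit:
send_rows --translation '[[0, 0, 0.0005], [0, 0, 0.0005], [0, 0, 0.0005], [0, 0, 0.0005], [0, 0, 0.0003], [0, 0, 0], [0, 0, 0], [0, 0, 0], [0, 0, 0], [0, 0, 0]]' --twist '[[0, 0, 0], [0, 0, 0], [0, 0, 0], [0, 0, 0], [0, 0, 0], [0, 0, 0], [0, 0, 0], [0, 0, 0], [0, 0, 0], [0, 0, 0]]' --claw '[0, 0, 0, 0, 0, 0, 0, 0, 0, 0]'

```text
clock: 8.63
tool_pos: [0.6368, -0.083, 0.0392]
orientation: [180.0, 0.0, 102.2]
contact_force: [-2.0, 0.1, 5.8]
finger_gap: 0.0173
```

Emit:
send_rows --translation '[[0, 0, 0], [0, 0, 0], [0, 0, 0], [0, 0, 0], [0, 0, -0.002], [0, 0, -0.01], [0, 0, -0.02], [0, 0, -0.03], [0, 0, -0.035], [0, 0, -0.035]]' --twist '[[0, 0, 0], [0, 0, 0], [0, 0, 0], [0, 0, 0], [0, 0, 0], [0, 0, 0], [0, 0, 0], [0, 0, 0], [0, 0, 0], [0, 0, 0]]' --claw '[0.01, 0.02, 0.035, 0.045, 0.045, 0.045, 0.045, 0.045, 0.045, 0.045]'

```text
clock: 9.47
tool_pos: [0.6363, -0.0829, 0.1724]
orientation: [-180.0, -0.0, 102.2]
contact_force: [1.0, -0.4, -0.1]
finger_gap: 0.045
```

Emit:
send_rows --translation '[[0, 0, -0.025], [0, 0, -0.02], [0, 0, -0.015], [0, 0, -0.01], [0, 0, -0.005], [0, 0, -0.005], [0, 0, 0], [0, 0, 0], [0, 0, 0], [0, 0, 0]]' --twist '[[0, 0, -7], [0, 0, -7], [0, 0, -7], [0, 0, -7], [0, 0, -7], [0, 0, -7], [0, 0, -7], [0, 0, -7], [0, 0, -7], [0, 0, -7]]' --claw '[0.045, 0.045, 0.045, 0.045, 0.045, 0.045, 0.045, 0.045, 0.045, 0.045]'

```text
clock: 10.3
tool_pos: [0.6366, -0.083, 0.2514]
orientation: [-180.0, 0.0, 172.5]
contact_force: [0.3, 0.3, 0.9]
finger_gap: 0.045
```

```bash
cat >> h.py <<'E'
def plan(target,yaw,n,prof=None):
    """translation in tool frame per row for straight line with uniform twist (tool down)"""
    s=ctrl.get_state(); p=np.array(s['tool_pos']); y0=s['orientation'][2]
    d=np.array(target)-p; w=np.ones(n) if prof is None else np.array(prof,float); w/=w.sum()
    dy=(yaw-y0+180)%360-180
    if dy< -179: dy+=360
    tw=-dy/n; print('from',p.round(4),round(y0,2),'d',d.round(4),'twist/row',round(tw,2))
    y=y0
    for k in range(n):
        T=R.from_euler('xyz',[180,0,y],degrees=True).as_matrix(); print(np.round(T.T@(d*w[k]),4).tolist()); y+=dy/n
E
python3 - <<'E'
from h import *
plan([.5097,.351,.25],-136.6,20,[.5,.8,1,1.1,1.2,1.25,1.25,1.25,1.25,1.25,1.25,1.25,1.25,1.2,1,.8,.6,.4,.25,.1])
E
```

```text
from [ 0.6366 -0.083   0.2514] 172.54 d [-0.1269  0.434  -0.0014] twist/row -2.54
[0.0048, 0.0109, 0.0]
[0.0069, 0.0178, 0.0001]
[0.0076, 0.0226, 0.0001]
[0.0073, 0.0252, 0.0001]
[0.0067, 0.0278, 0.0001]
[0.0057, 0.0293, 0.0001]
[0.0044, 0.0295, 0.0001]
[0.0031, 0.0297, 0.0001]
[0.0018, 0.0298, 0.0001]
[0.0005, 0.0298, 0.0001]
[-0.0009, 0.0298, 0.0001]
[-0.0022, 0.0297, 0.0001]
[-0.0035, 0.0296, 0.0001]
[-0.0046, 0.0283, 0.0001]
[-0.0049, 0.0234, 0.0001]
[-0.0047, 0.0185, 0.0001]
[-0.0042, 0.0137, 0.0]
[-0.0032, 0.009, 0.0]
[-0.0022, 0.0055, 0.0]
[-0.001, 0.0022, 0.0]
```

Emit:
send_rows --translation '[[0.005, 0.011, 0], [0.007, 0.018, 0], [0.0075, 0.0225, 0], [0.0075, 0.025, 0], [0.0065, 0.028, 0], [0.0055, 0.029, 0], [0.0045, 0.0295, 0], [0.003, 0.03, 0], [0.002, 0.03, 0], [0.0005, 0.03, 0]]' --twist '[[0, 0, -2.55], [0, 0, -2.55], [0, 0, -2.55], [0, 0, -2.55], [0, 0, -2.55], [0, 0, -2.55], [0, 0, -2.55], [0, 0, -2.55], [0, 0, -2.55], [0, 0, -2.55]]' --claw '[0.045, 0.045, 0.045, 0.045, 0.045, 0.045, 0.045, 0.045, 0.045, 0.045]'

```text
clock: 11.13
tool_pos: [0.5644, 0.1677, 0.2515]
orientation: [-180.0, 0.1, -162.2]
contact_force: [0.8, -0.5, -0.1]
finger_gap: 0.0448
```

Emit:
send_rows --translation '[[-0.001, 0.03, 0], [-0.002, 0.03, 0], [-0.0035, 0.0295, 0], [-0.0045, 0.028, 0], [-0.005, 0.0235, 0], [-0.0045, 0.0185, 0], [-0.004, 0.0135, 0], [-0.003, 0.009, 0], [-0.002, 0.0055, 0], [-0.001, 0.002, 0]]' --twist '[[0, 0, -2.55], [0, 0, -2.55], [0, 0, -2.55], [0, 0, -2.55], [0, 0, -2.55], [0, 0, -2.55], [0, 0, -2.55], [0, 0, -2.55], [0, 0, -2.55], [0, 0, -2.55]]' --claw '[0.045, 0.045, 0.045, 0.045, 0.045, 0.045, 0.045, 0.045, 0.045, 0.045]'

```text
clock: 11.97
tool_pos: [0.5108, 0.3524, 0.251]
orientation: [-180.0, 0.0, -136.6]
contact_force: [-0.1, -0.1, -0.5]
finger_gap: 0.0449
```

Run:
```python
from h import *
shot('wrist','w4'); s=ctrl.get_state(); print(s['tool_pos'],s['orientation'],s['qvel'])
```

```text
[0.51082287 0.35232698 0.25095571] [ 1.79999706e+02  1.86960504e-02 -1.36427894e+02] [-0.85924614 -0.21699172 -0.38703115 -0.20987806 -0.16317257  5.47918812]
```

View pics/w4.png

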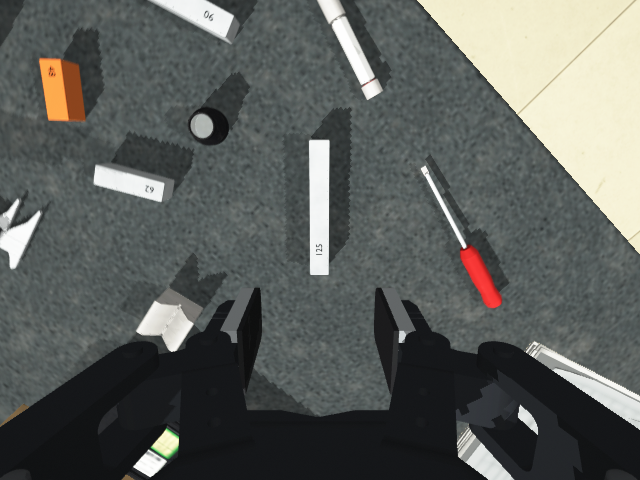

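Run:
```python
from h import *
a=load('w4'); g=cv2.cvtColor(a['im'],cv2.COLOR_RGB2GRAY); m=np.zeros_like(g); m[130:285,300:340]=(g[130:285,300:340]>180)*255
c=max(cv2.findContours(m,0,2)[0],key=cv2.contourArea); r=cv2.minAreaRect(c); print(r)
P=ray('w4',cv2.boxPoints(r),.026)*1000; print(P.round(1),P.mean(0).round(1),np.linalg.norm(np.diff(P,axis=0),axis=1))
d=max((P[1]-P[0]),(P[2]-P[1]),key=np.linalg.norm); print(np.degrees(np.arctan2(d[1],d[0])))
T=tool(); print((T[:3,:3].T@(P.mean(0)/1000-T[:3,3])).round(4), ctrl.get_state()['clock'])
print(proj('w4',[P[0]/1000]))
```

```text
((318.5, 207.0), (134.0, 19.0), 90.0)
[[469.2 305.2  26. ]
 [457.9 317.1  26. ]
 [547.  402.6  26. ]
 [559.4 389.5  26. ]] [508.4 353.6  26. ] [ 16.47769194 123.50534818  18.0960033 ]
43.80595289807775
[0.001  0.0026 0.225 ] 12.0167
[[309. 140.]]
```

Emit:
send_rows --translation '[[0.001, 0.0025, 0.03], [0, 0, 0.03], [0, 0, 0.03], [0, 0, 0.03], [0, 0, 0.03], [0, 0, 0.024], [0, 0, 0.016], [0, 0, 0.011], [0, 0, 0.007], [0, 0, 0.004]]' --twist '[[0, 0, 0], [0, 0, 0], [0, 0, 0], [0, 0, 0], [0, 0, 0], [0, 0, 0], [0, 0, 0], [0, 0, 0], [0, 0, 0], [0, 0, 0]]' --claw '[0.045, 0.045, 0.045, 0.045, 0.045, 0.045, 0.045, 0.045, 0.045, 0.045]'

```text
clock: 12.85
tool_pos: [0.5089, 0.3526, 0.0382]
orientation: [-180.0, -0.0, -136.8]
contact_force: [0.2, 0.3, 0.9]
finger_gap: 0.0448
```

Emit:
send_rows --translation '[[0, 0, 0], [0, 0, 0], [0, 0, 0], [0, 0, 0], [0, 0, 0], [0, 0, 0], [0, 0, 0], [0, 0, 0], [0, 0, 0], [0, 0, 0]]' --twist '[[0, 0, 0], [0, 0, 0], [0, 0, 0], [0, 0, 0], [0, 0, 0], [0, 0, 0], [0, 0, 0], [0, 0, 0], [0, 0, 0], [0, 0, 0]]' --claw '[0.04, 0.03, 0.02, 0.01, 0, 0, 0, 0, 0, 0]' --squeeze 60

```text
clock: 13.68
tool_pos: [0.5093, 0.3529, 0.0398]
orientation: [-179.9, 0.1, -136.8]
contact_force: [-0.6, -1.1, 6.2]
finger_gap: 0.016
```

Emit:
send_rows --translation '[[0, 0, -0.005], [0, 0, -0.012], [0, 0, -0.02], [0, 0, -0.028], [0, 0, -0.03], [0, 0, -0.03], [0, 0, -0.028], [0, 0, -0.02], [0, 0, -0.012], [0, 0, -0.005]]' --twist '[[0, 0, 0], [0, 0, 0], [0, 0, 0], [0, 0, 0], [0, 0, 0], [0, 0, 0], [0, 0, 0], [0, 0, 0], [0, 0, 0], [0, 0, 0]]' --claw '[0, 0, 0, 0, 0, 0, 0, 0, 0, 0]'

```text
clock: 14.52
tool_pos: [0.5088, 0.353, 0.2307]
orientation: [-180.0, 0.1, -136.8]
contact_force: [-0.6, 0.2, -5.2]
finger_gap: 0.0159
```

Run:
```python
from h import *
shot('wrist','w5')
plan([.514,-.0803,.225],-77.8,20,[.4,.7,.9,1.1,1.2,1.25,1.25,1.25,1.25,1.25,1.25,1.25,1.25,1.15,1,.8,.6,.4,.25,.1])
print(ctrl.get_state()['contact_force'])
```

```text
from [0.5088 0.3529 0.2303] -136.8 d [ 0.0052 -0.4332 -0.0053] twist/row -2.95
[0.0063, -0.0069, 0.0001]
[0.0116, -0.0114, 0.0002]
[0.0157, -0.0139, 0.0003]
[0.02, -0.016, 0.0003]
[0.0227, -0.0163, 0.0003]
[0.0245, -0.0157, 0.0004]
[0.0253, -0.0145, 0.0004]
[0.026, -0.0131, 0.0004]
[0.0266, -0.0118, 0.0004]
[0.0272, -0.0104, 0.0004]
[0.0277, -0.009, 0.0004]
[0.0281, -0.0076, 0.0004]
[0.0285, -0.0061, 0.0004]
[0.0264, -0.0043, 0.0003]
[0.0232, -0.0025, 0.0003]
[0.0186, -0.0011, 0.0002]
[0.014, -0.0001, 0.0002]
[0.0093, 0.0004, 0.0001]
[0.0058, 0.0006, 0.0001]
[0.0023, 0.0003, 0.0]
[ 0.20627945  0.30217849 -3.90178437]
```

View pics/w5.png

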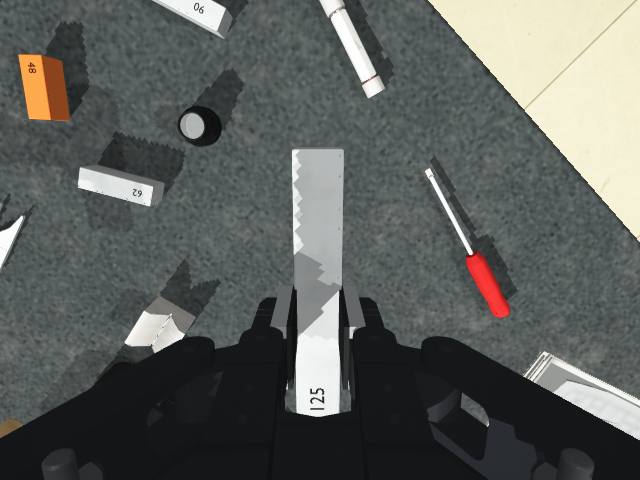

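Emit:
send_rows --translation '[[0.0065, -0.007, 0], [0.0115, -0.0115, 0], [0.0155, -0.014, 0], [0.02, -0.016, 0], [0.0225, -0.0165, 0], [0.0245, -0.0155, 0], [0.0255, -0.0145, 0], [0.026, -0.013, 0], [0.0265, -0.012, 0], [0.027, -0.0105, 0]]' --twist '[[0, 0, -2.95], [0, 0, -2.95], [0, 0, -2.95], [0, 0, -2.95], [0, 0, -2.95], [0, 0, -2.95], [0, 0, -2.95], [0, 0, -2.95], [0, 0, -2.95], [0, 0, -2.95]]' --claw '[0, 0, 0, 0, 0, 0, 0, 0, 0, 0]'

```text
clock: 15.4
tool_pos: [0.5112, 0.1058, 0.2272]
orientation: [179.9, -0.0, -107.2]
contact_force: [0.5, 0.1, -4.8]
finger_gap: 0.0161
```

Emit:
send_rows --translation '[[0.0275, -0.009, 0], [0.028, -0.0075, 0], [0.0285, -0.006, 0], [0.0265, -0.0045, 0], [0.023, -0.0025, 0], [0.0185, -0.001, 0], [0.014, 0, 0], [0.0095, 0.0005, 0], [0.006, 0.0005, 0], [0.0025, 0.0005, 0]]' --twist '[[0, 0, -2.95], [0, 0, -2.95], [0, 0, -2.95], [0, 0, -2.95], [0, 0, -2.95], [0, 0, -2.95], [0, 0, -2.95], [0, 0, -2.95], [0, 0, -2.95], [0, 0, -2.95]]' --claw '[0, 0, 0, 0, 0, 0, 0, 0, 0, 0]'

```text
clock: 16.23
tool_pos: [0.5137, -0.0814, 0.227]
orientation: [179.9, 0.1, -77.7]
contact_force: [0.5, 0.3, -4.9]
finger_gap: 0.0155
```

Run:
```python
from h import *
shot('wrist','w6');shot('top','t6')
plan([.514,-.0803,.09],-77.8,1)
print(ctrl.get_state()['contact_force'],ctrl.get_state()['orientation'])
```

```text
from [ 0.5137 -0.0808  0.2272] -77.81 d [ 0.0003  0.0005 -0.1372] twist/row -0.01
[-0.0005, -0.0004, 0.1372]
[-0.01916819  0.26579486 -4.2961275 ] [ 1.79882677e+02  6.97216839e-02 -7.78095420e+01]
```

View pics/w6.png

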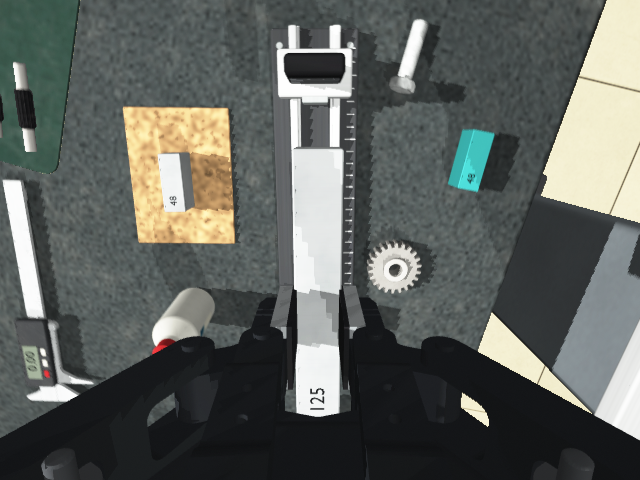

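Run:
```python
from h import *
im=load('w6')['im'][:,:,::-1]; cv2.imwrite('pics/w6z.png',cv2.resize(im[15:165,255:375],None,fx=4,fy=4,interpolation=cv2.INTER_CUBIC))
T=tool(); zt=T[2,3]-.0138
P=ray('w6',[(294,150),(343,149)],zt); t=(P-T[:3,3])@T[:3,:3]; print('bar end in tool',t.round(4))
```

```text
bar end in tool [[ 0.0613 -0.0068  0.0137]
 [ 0.0616  0.0097  0.0137]]
```

View pics/w6z.png

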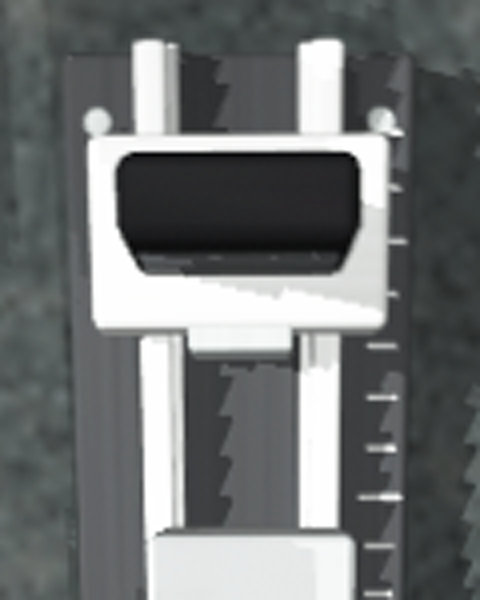

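Run:
```python
from h import *
def A(p): return np.array(p)/4+[255,15]-.375
T=tool()
for n,p,z in [('rail outer',[(143,420),(340,420)],.021),('rail inner',[(184,420),(299,420)],.021),('bed',[(76,420),(405,420)],.012),('saddle front',[(93,330),(387,330)],.036),('rails rear',[(131,90),(343,90)],.021),('nose',[(190,340),(293,340)],.03),('nose tip',[(190,353),(293,353)],.03)]:
    P=ray('w6',A(p),z); t=(P-T[:3,3])@T[:3,:3]; print(n,(t[:,:2]*1000).round(1).tolist(),'mid y',(t[:,1].mean()*1000).round(2),'w',((t[1,1]-t[0,1])*1000).round(1), (P.mean(0)*1000).round(1))
```

```text
rail outer [[78.0, -20.9], [78.0, 18.9]] mid y -0.98 w 39.8 [ 530.7 -156.7   21. ]
rail inner [[78.0, -12.6], [78.0, 10.6]] mid y -0.98 w 23.2 [ 530.7 -156.7   21. ]
bed [[78.3, -35.4], [78.4, 32.9]] mid y -1.24 w 68.3 [ 531. -157.   12.]
saddle front [[93.8, -29.1], [93.8, 26.8]] mid y -1.16 w 55.9 [ 534.2 -172.1   36. ]
rails rear [[138.4, -22.1], [138.4, 18.5]] mid y -1.81 w 40.6 [ 544.2 -215.6   21. ]
nose [[92.5, -10.9], [92.5, 9.1]] mid y -0.92 w 20.0 [ 533.7 -170.9   30. ]
nose tip [[90.1, -10.9], [90.1, 9.1]] mid y -0.92 w 20.0 [ 533.2 -168.6   30. ]
```

Emit:
send_rows --translation '[[-0.0005, -0.0004, 0.01], [0, 0, 0.02], [0, 0, 0.025], [0, 0, 0.027], [0, 0, 0.025], [0, 0, 0.018], [0, 0, 0.012], [0, 0, 0.008], [0, 0, 0.005], [0, 0, 0.002]]' --twist '[[0, 0, -0.5], [0, 0, -0.5], [0, 0, 0], [0, 0, 0], [0, 0, 0], [0, 0, 0], [0, 0, 0], [0, 0, 0], [0, 0, 0], [0, 0, 0]]' --claw '[0, 0, 0, 0, 0, 0, 0, 0, 0, 0]'

```text
clock: 17.17
tool_pos: [0.5143, -0.0796, 0.0756]
orientation: [180.0, 0.0, -76.8]
contact_force: [0.3, 0.1, -5.9]
finger_gap: 0.0162
```

Run:
```python
from h import *
shot('wrist','w7'); s=ctrl.get_state(); print(s['tool_pos'],s['orientation'])
im=load('w7')['im'][:,:,::-1]; cv2.imwrite('pics/w7z.png',cv2.resize(im[0:270,230:430],None,fx=2.2,fy=2.2,interpolation=cv2.INTER_CUBIC))
```

```text
[ 0.51446155 -0.07972487  0.0759519 ] [ 1.79973551e+02  1.87360578e-02 -7.68160525e+01]
```

View pics/w7z.png

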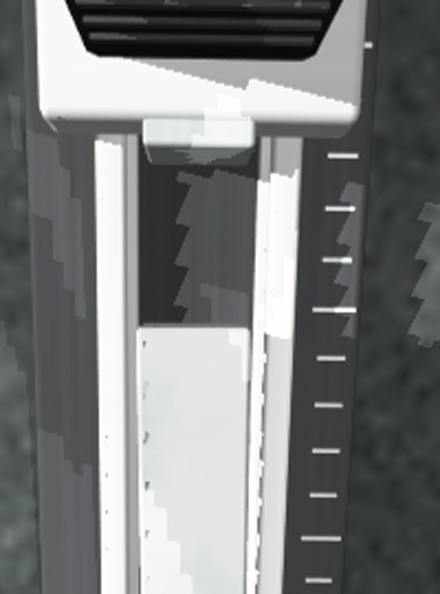

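Run:
```python
from h import *
def A(p): return np.array(p)/2.2+[230,0]-.27
T=tool()
zt=T[2,3]-.0138
for n,p,z in [('bar end',[(137.5,330),(249.5,330)],zt),('bar near',[(145,585),(247,585)],zt),('rail outer',[(97,200),(301,200)],.021),('rail outer2',[(98,300),(297,300)],.021),('nose',[(144,145),(255,145)],.036),('nose tip',[(148,162),(253,162)],.012),('saddle',[(42,110),(358,110)],.036)]:
    P=ray('w7',A(p),z); t=(P-T[:3,3])@T[:3,:3]; print(n,(t[:,:2]*1000).round(1).tolist(),'mid y',(t[:,1].mean()*1000).round(2),'w',((t[1,1]-t[0,1])*1000).round(1), (P.mean(0)*1000).round(1))
```

```text
bar end [[60.6, -7.4], [60.6, 9.8]] mid y 1.24 w 17.2 [ 527.1 -139.1   62.2]
bar near [[19.3, -6.8], [19.3, 10.1]] mid y 1.65 w 17.0 [517.3 -98.9  62.2]
rail outer [[83.6, -17.4], [83.6, 22.0]] mid y 2.32 w 39.4 [ 531.2 -161.6   21. ]
rail outer2 [[64.9, -17.7], [64.9, 21.8]] mid y 2.05 w 39.6 [ 527.2 -143.4   21. ]
nose [[91.0, -7.3], [91.0, 11.9]] mid y 2.29 w 19.3 [ 533.  -168.8   36. ]
nose tip [[91.6, -7.9], [91.6, 13.2]] mid y 2.67 w 21.1 [ 532.7 -169.6   12. ]
saddle [[96.5, -24.8], [96.5, 29.5]] mid y 2.37 w 54.3 [ 534.1 -174.2   36. ]
```

Emit:
send_rows --translation '[[0, -0.0006, 0], [0, 0, 0], [0, 0, 0.002], [0, 0, 0.004], [0, 0, 0.004], [0, 0, 0.004], [0, 0, 0.003], [0, 0, 0.003], [0, 0, 0.0015], [0, 0, 0.001]]' --twist '[[0, 0, 0.6], [0, 0, 0.6], [0, 0, 0], [0, 0, 0], [0, 0, 0], [0, 0, 0], [0, 0, 0], [0, 0, 0], [0, 0, 0], [0, 0, 0]]' --claw '[0, 0, 0, 0, 0, 0, 0, 0, 0, 0]'

```text
clock: 18.05
tool_pos: [0.5151, -0.0798, 0.0536]
orientation: [180.0, 0.0, -78.0]
contact_force: [-0.4, 0.2, -5.6]
finger_gap: 0.0164
```

Emit:
send_rows --translation '[[0, 0, 0.0005], [0, 0, 0.0005], [0, 0, 0.0005], [0, 0, 0.0005], [0, 0, 0.0003], [0, 0, 0], [0, 0, 0], [0, 0, 0], [0, 0, 0], [0, 0, 0]]' --twist '[[0, 0, 0], [0, 0, 0], [0, 0, 0], [0, 0, 0], [0, 0, 0], [0, 0, 0], [0, 0, 0], [0, 0, 0], [0, 0, 0], [0, 0, 0]]' --claw '[0, 0, 0, 0, 0, 0, 0, 0, 0, 0]'

```text
clock: 18.88
tool_pos: [0.5153, -0.0799, 0.0518]
orientation: [-180.0, -0.0, -78.0]
contact_force: [0.2, 0.5, -1.1]
finger_gap: 0.0156
```

Run:
```python
from h import *
shot('wrist','w8'); s=ctrl.get_state(); print(s['tool_pos'],s['orientation'],s['contact_force'])
im=load('w8')['im'][:,:,::-1]; cv2.imwrite('pics/w8z.png',cv2.resize(im[0:270,230:430],None,fx=2.2,fy=2.2,interpolation=cv2.INTER_CUBIC))
```

```text
[ 0.51523855 -0.07985464  0.05180312] [-1.79987981e+02 -5.98545143e-03 -7.80085581e+01] [-0.94260888  0.6711012  -1.67808657]
```

View pics/w8z.png

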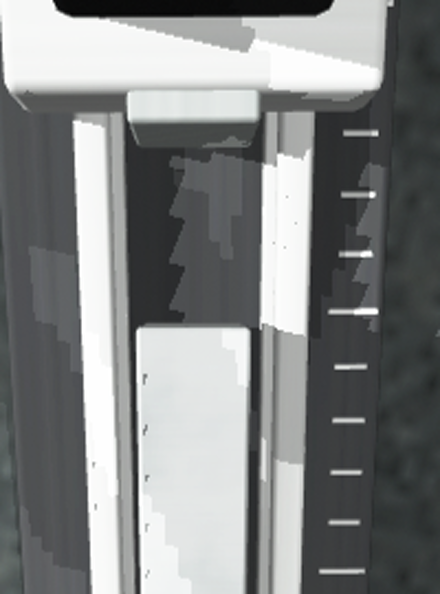

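Emit:
send_rows --translation '[[0, 0, 0], [0, 0, 0], [0, 0, 0], [0, 0, 0], [0, 0, -0.002], [0, 0, -0.01], [0, 0, -0.02], [0, 0, -0.025], [0, 0, -0.025], [0, 0, -0.016]]' --twist '[[0, 0, 0], [0, 0, 0], [0, 0, 0], [0, 0, 0], [0, 0, 0], [0, 0, 0], [0, 0, 0], [0, 0, 0], [0, 0, 0], [0, 0, 0]]' --claw '[0.01, 0.02, 0.035, 0.045, 0.045, 0.045, 0.045, 0.045, 0.045, 0.045]'

```text
clock: 19.77
tool_pos: [0.5158, -0.08, 0.153]
orientation: [-179.9, -0.1, -78.0]
contact_force: [-0.7, -0.2, -0.2]
finger_gap: 0.0446
```

Run:
```python
from h import *
plan([.5376,-.1892,.155],-148.8,10,[.5,.9,1.2,1.4,1.5,1.4,1.2,.9,.6,.3])
```

```text
from [ 0.5158 -0.08    0.153 ] -78.01 d [ 0.0218 -0.1092  0.002 ] twist/row 7.08
[0.0056, 0.0001, -0.0001]
[0.0101, -0.0011, -0.0002]
[0.0131, -0.0031, -0.0002]
[0.0147, -0.0055, -0.0003]
[0.015, -0.0078, -0.0003]
[0.0129, -0.009, -0.0003]
[0.0101, -0.009, -0.0002]
[0.0067, -0.0076, -0.0002]
[0.0038, -0.0056, -0.0001]
[0.0015, -0.003, -0.0001]
```

Emit:
send_rows --translation '[[0.0055, 0, 0], [0.01, -0.001, 0], [0.013, -0.003, 0], [0.0145, -0.0055, 0], [0.015, -0.008, 0], [0.013, -0.009, 0], [0.01, -0.009, 0], [0.0065, -0.0075, 0], [0.004, -0.0055, 0], [0.0015, -0.003, 0]]' --twist '[[0, 0, 7.1], [0, 0, 7.1], [0, 0, 7.1], [0, 0, 7.1], [0, 0, 7.1], [0, 0, 7.1], [0, 0, 7.1], [0, 0, 7.1], [0, 0, 7.1], [0, 0, 7.1]]' --claw '[0.045, 0.045, 0.045, 0.045, 0.045, 0.045, 0.045, 0.045, 0.045, 0.045]'

```text
clock: 20.6
tool_pos: [0.5368, -0.1895, 0.1506]
orientation: [-180.0, 0.0, -149.4]
contact_force: [-0.6, -0.1, 0.7]
finger_gap: 0.0452
```

Emit:
send_rows --translation '[[0, 0, 0], [0, 0, 0], [0, 0, 0], [0, 0, 0], [0, 0, 0], [0, 0, 0], [0, 0, 0], [0, 0, 0], [0, 0, 0], [0, 0, 0]]' --twist '[[0, 0, 5], [0, 0, 5], [0, 0, 4], [0, 0, 3], [0, 0, 1.8], [0, 0, 0], [0, 0, 0], [0, 0, 0], [0, 0, 0], [0, 0, 0]]' --claw '[0.045, 0.045, 0.045, 0.045, 0.045, 0.045, 0.045, 0.045, 0.045, 0.045]'

```text
clock: 21.43
tool_pos: [0.5366, -0.1885, 0.1498]
orientation: [-180.0, 0.0, -167.8]
contact_force: [-0.5, -0.2, -0.0]
finger_gap: 0.0451
```

Run:
```python
from h import *
shot('wrist','w9'); s=ctrl.get_state(); print(s['tool_pos'],s['orientation'],s['q'])
```

```text
[ 0.53660631 -0.18844064  0.14976496] [-1.79999107e+02  7.18416288e-04 -1.67784035e+02] [-2.78024376e+01  1.94070930e+01 -7.60353872e+00  6.29882439e+01
 -2.21958255e-04 -4.00184025e+01]
```

View pics/w9.png

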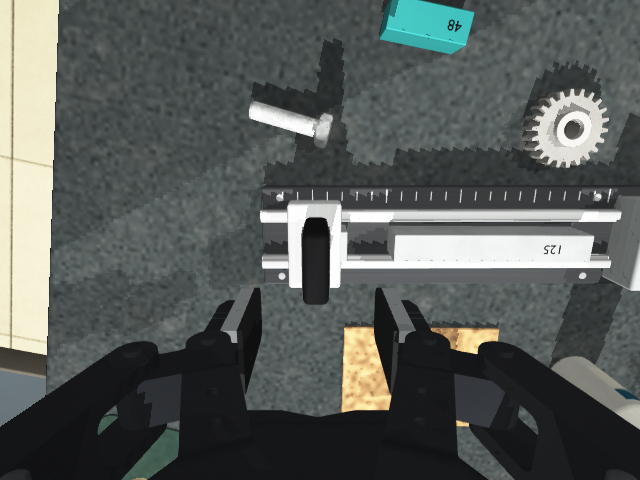

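Run:
```python
from h import *
T=tool()
im=load('w9')['im'][:,:,::-1]; cv2.imwrite('pics/w9z.png',cv2.resize(im[180:320,255:405],None,fx=4,fy=4,interpolation=cv2.INTER_CUBIC))
for n,p,z in [('platetop',[(303,290),(329,290)],.081),('plate far/near',[(316,250),(316,303)],.081),('bar top left end',[(396,235),(395,260)],.038),('bar other',[(590,236),(590,262)],.038)]:
    P=ray('w9',p,z); t=(P-T[:3,3])@T[:3,:3]; print(n,(t*1000).round(1).tolist(), (P*1000).round(1).tolist())
```

```text
platetop [[-10.9, -6.5, 68.8], [-11.0, 7.2, 68.8]] [[548.7, -192.4, 81.0], [545.8, -179.0, 81.0]]
plate far/near [[11.1, 0.4, 68.8], [-18.4, 0.4, 68.8]] [[525.7, -190.4, 81.0], [554.5, -184.2, 81.0]]
bar top left end [[7.8, 50.0, 111.8], [-8.5, 50.3, 111.8]] [[518.4, -141.2, 38.0], [534.3, -137.5, 38.0]]
bar other [[7.1, 170.9, 111.8], [-9.9, 174.1, 111.8]] [[493.5, -23.0, 38.0], [509.5, -16.2, 38.0]]
```

View pics/w9z.png

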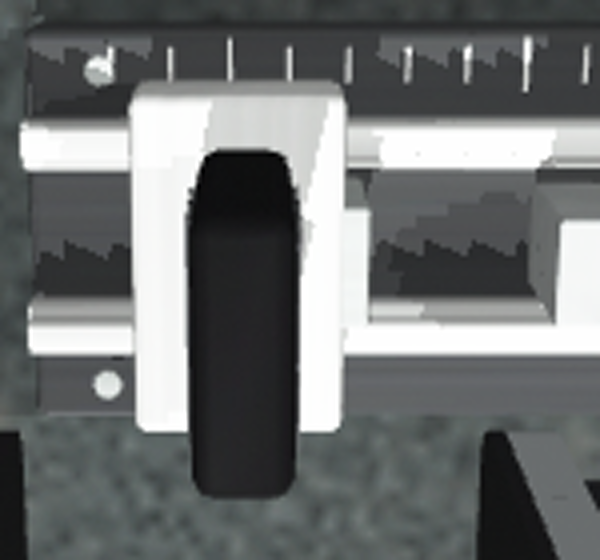

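Emit:
send_rows --translation '[[0, 0.0003, 0.006], [0, 0, 0.012], [0, 0, 0.014], [0, 0, 0.014], [0, 0, 0.012], [0, 0, 0.009], [0, 0, 0.006], [0, 0, 0.004], [0, 0, 0.003], [0, 0, 0.001]]' --twist '[[0, 0, 0], [0, 0, 0], [0, 0, 0], [0, 0, 0], [0, 0, 0], [0, 0, 0], [0, 0, 0], [0, 0, 0], [0, 0, 0], [0, 0, 0]]' --claw '[0.045, 0.045, 0.045, 0.045, 0.045, 0.045, 0.045, 0.045, 0.045, 0.045]'

```text
clock: 22.32
tool_pos: [0.5366, -0.1882, 0.0685]
orientation: [-180.0, 0.0, -167.8]
contact_force: [0.5, 0.2, 0.5]
finger_gap: 0.045
```

Emit:
send_rows --translation '[[0, 0, 0], [0, 0, 0], [0, 0, 0], [0, 0, 0], [0, 0, 0], [0, 0, 0], [0, 0, 0], [0, 0, 0], [0, 0, 0], [0, 0, 0]]' --twist '[[0, 0, 0], [0, 0, 0], [0, 0, 0], [0, 0, 0], [0, 0, 0], [0, 0, 0], [0, 0, 0], [0, 0, 0], [0, 0, 0], [0, 0, 0]]' --claw '[0.035, 0.025, 0.015, 0.01, 0, 0, 0, 0, 0, 0]' --squeeze 40

```text
clock: 23.15
tool_pos: [0.5368, -0.1884, 0.0692]
orientation: [-180.0, 0.0, -167.8]
contact_force: [-1.2, -1.8, 5.2]
finger_gap: 0.0135
```

Emit:
send_rows --translation '[[0, 0.001, 0], [0, 0.002, 0], [0, 0.003, 0], [0, 0.0035, 0], [0, 0.0035, 0], [0, 0.0035, 0], [0, 0.0035, 0], [0, 0.003, 0], [0, 0.002, 0], [0, 0.001, 0]]' --twist '[[0, 0, 0], [0, 0, 0], [0, 0, 0], [0, 0, 0], [0, 0, 0], [0, 0, 0], [0, 0, 0], [0, 0, 0], [0, 0, 0], [0, 0, 0]]' --claw '[0, 0, 0, 0, 0, 0, 0, 0, 0, 0]'

```text
clock: 23.98
tool_pos: [0.5313, -0.1631, 0.0692]
orientation: [-179.9, 0.0, -167.8]
contact_force: [-1.4, -2.4, 4.5]
finger_gap: 0.0132
```

Emit:
send_rows --translation '[[0, 0.001, 0], [0, 0.002, 0], [0, 0.002, 0], [0, 0.0025, 0], [0, 0.0025, 0], [0, 0.0025, 0], [0, 0.0025, 0], [0, 0.002, 0], [0, 0.002, 0], [0, 0.002, 0]]' --twist '[[0, 0, 0], [0, 0, 0], [0, 0, 0], [0, 0, 0], [0, 0, 0], [0, 0, 0], [0, 0, 0], [0, 0, 0], [0, 0, 0], [0, 0, 0]]' --claw '[0, 0, 0, 0, 0, 0, 0, 0, 0, 0]'

```text
clock: 24.82
tool_pos: [0.527, -0.1433, 0.0693]
orientation: [-179.9, 0.0, -167.8]
contact_force: [-1.8, -5.8, 5.4]
finger_gap: 0.0137
```

Run:
```python
from h import *
shot('wrist','w10'); s=ctrl.get_state(); print(s['tool_pos'],s['orientation'],s['contact_force'])
b=np.array([-.2113,.9774,0]);print('push', s['contact_force']@b, 'travel',(s['tool_pos']-np.array([.5368,-.1884,.0692]))@b)
```

```text
[ 0.52690503 -0.14289733  0.06926454] [-1.79876443e+02  3.00689043e-02 -1.67837222e+02] [-0.18944656 -5.22481326  3.90126964]
push -5.066702425731706 travel 0.04656512126707833
```

View pics/w10.png

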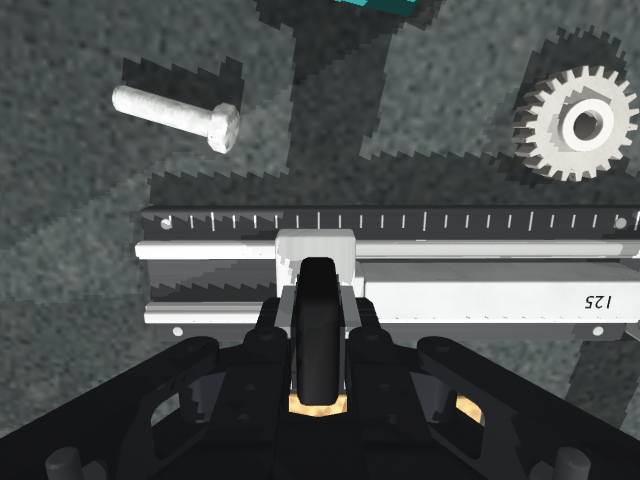

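Emit:
send_rows --translation '[[0, 0.0008, 0], [0, 0.0008, 0], [0, 0.0008, 0], [0, 0.0008, 0], [0, 0.0008, 0], [0, 0.0008, 0], [0, 0.0008, 0], [0, 0.0008, 0], [0, 0.0008, 0], [0, 0.0008, 0]]' --twist '[[0, 0, 0], [0, 0, 0], [0, 0, 0], [0, 0, 0], [0, 0, 0], [0, 0, 0], [0, 0, 0], [0, 0, 0], [0, 0, 0], [0, 0, 0]]' --claw '[0, 0, 0, 0, 0, 0, 0, 0, 0, 0]'

```text
clock: 25.7
tool_pos: [0.5253, -0.1355, 0.0692]
orientation: [-179.9, 0.0, -167.8]
contact_force: [-1.5, -6.8, 4.6]
finger_gap: 0.0132
```

Emit:
send_rows --translation '[[0, 0.0003, 0], [0, 0.0003, 0], [0, 0.0003, 0], [0, 0.0003, 0], [0, 0.0003, 0], [0, 0.0003, 0], [0, 0.0003, 0], [0, 0.0003, 0], [0, 0.0003, 0], [0, 0.0003, 0]]' --twist '[[0, 0, 0], [0, 0, 0], [0, 0, 0], [0, 0, 0], [0, 0, 0], [0, 0, 0], [0, 0, 0], [0, 0, 0], [0, 0, 0], [0, 0, 0]]' --claw '[0, 0, 0, 0, 0, 0, 0, 0, 0, 0]'

```text
clock: 26.53
tool_pos: [0.5248, -0.1332, 0.0693]
orientation: [-179.8, 0.0, -167.9]
contact_force: [-1.1, -12.8, 3.1]
finger_gap: 0.0137
```

Emit:
send_rows --translation '[[0, 0.0002, 0], [0, 0.0002, 0], [0, 0.0002, 0], [0, 0.0002, 0], [0, 0.0002, 0], [0, 0, 0], [0, 0, 0], [0, 0, 0], [0, 0, 0], [0, 0, 0]]' --twist '[[0, 0, 0], [0, 0, 0], [0, 0, 0], [0, 0, 0], [0, 0, 0], [0, 0, 0], [0, 0, 0], [0, 0, 0], [0, 0, 0], [0, 0, 0]]' --claw '[0, 0, 0, 0, 0, 0, 0, 0, 0, 0]'

```text
clock: 27.37
tool_pos: [0.5248, -0.1332, 0.0693]
orientation: [-179.7, 0.0, -167.9]
contact_force: [-0.2, -14.4, 2.0]
finger_gap: 0.0131
```

Run:
```python
from h import *
shot('wrist','w11'); shot('side','s11'); shot('top','t11'); s=ctrl.get_state(); print(s['tool_pos'],s['orientation'],s['contact_force'],s['moment'])
for n,c in (('s11',(250,390,270,450)),('t11',(220,300,350,500))):
    im=load(n)['im'][:,:,::-1]; cv2.imwrite('pics/'+n+'z.png',cv2.resize(im[c[0]:c[1],c[2]:c[3]],None,fx=4,fy=4,interpolation=cv2.INTER_CUBIC))
```

```text
[ 0.52481304 -0.13319975  0.06930061] [-1.79690791e+02  1.20393329e-02 -1.67909380e+02] [  0.48161076 -15.52901449   2.13866341] [-2.43662873  0.16077251  0.22684609]
```

View pics/s11z.png

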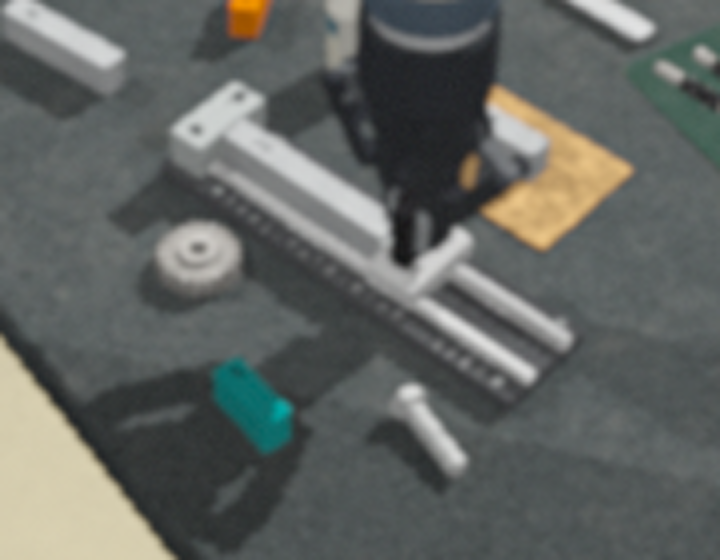

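View pics/w11.png

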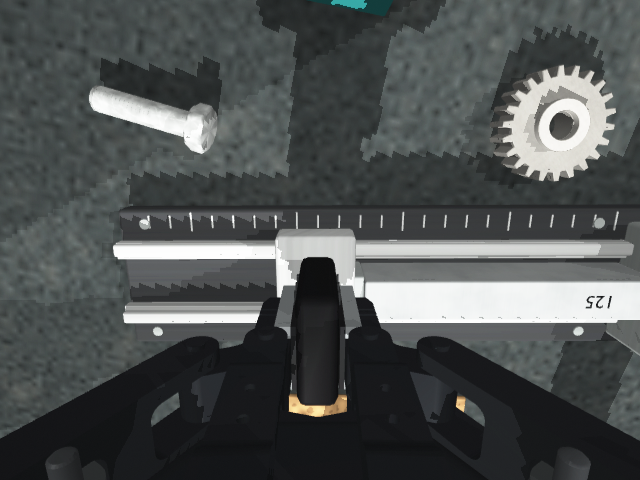

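View pics/t11z.png

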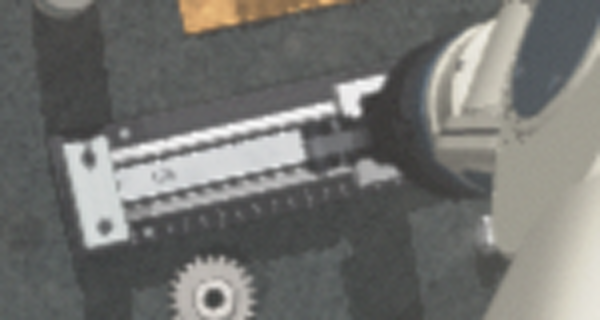

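Emit:
send_rows --translation '[[0, 0.0003, 0], [0, 0.0003, 0], [0, 0.0003, 0], [0, 0.0003, 0], [0, 0.0003, 0], [0, 0.0003, 0], [0, 0.0002, 0], [0, 0, 0], [0, 0, 0], [0, 0, 0]]' --twist '[[0, 0, 0], [0, 0, 0], [0, 0, 0], [0, 0, 0], [0, 0, 0], [0, 0, 0], [0, 0, 0], [0, 0, 0], [0, 0, 0], [0, 0, 0]]' --claw '[0, 0, 0, 0, 0, 0, 0, 0, 0, 0]'

```text
clock: 28.35
tool_pos: [0.5248, -0.1331, 0.0693]
orientation: [-179.5, -0.0, -168.0]
contact_force: [0.3, -25.3, -1.8]
finger_gap: 0.0136
```

Emit:
send_rows --translation '[[0, -0.0008, 0], [0, -0.001, 0], [0, -0.0012, 0], [0, -0.0015, 0], [0, -0.0015, 0], [0, -0.0015, 0], [0, -0.0015, 0], [0, -0.0012, 0], [0, -0.0008, 0], [0, -0.0005, 0]]' --twist '[[0, 0, 0], [0, 0, 0], [0, 0, 0], [0, 0, 0], [0, 0, 0], [0, 0, 0], [0, 0, 0], [0, 0, 0], [0, 0, 0], [0, 0, 0]]' --claw '[0, 0, 0, 0, 0, 0, 0, 0, 0, 0]'

```text
clock: 29.18
tool_pos: [0.5261, -0.1395, 0.0692]
orientation: [180.0, 0.0, -167.8]
contact_force: [-0.5, 3.2, 7.8]
finger_gap: 0.0137
```

Run:
```python
from h import *
shot('wrist','w12'); s=ctrl.get_state(); print(s['tool_pos'],s['orientation'],s['contact_force'])
b=np.array([-.2113,.9774,0]);print('back',(s['tool_pos']-np.array([.5248,-.1331,.0693]))@b)
im=load('w12')['im'][:,:,::-1]; cv2.imwrite('pics/w12z.png',cv2.resize(im[200:350,260:460],None,fx=4,fy=4,interpolation=cv2.INTER_CUBIC))
```

```text
[ 0.52615617 -0.13953034  0.06926668] [ 1.79983046e+02  4.08958695e-02 -1.67794680e+02] [-1.63034375  1.06732558  8.39257773]
back -0.006571569876831378
```

View pics/w12z.png

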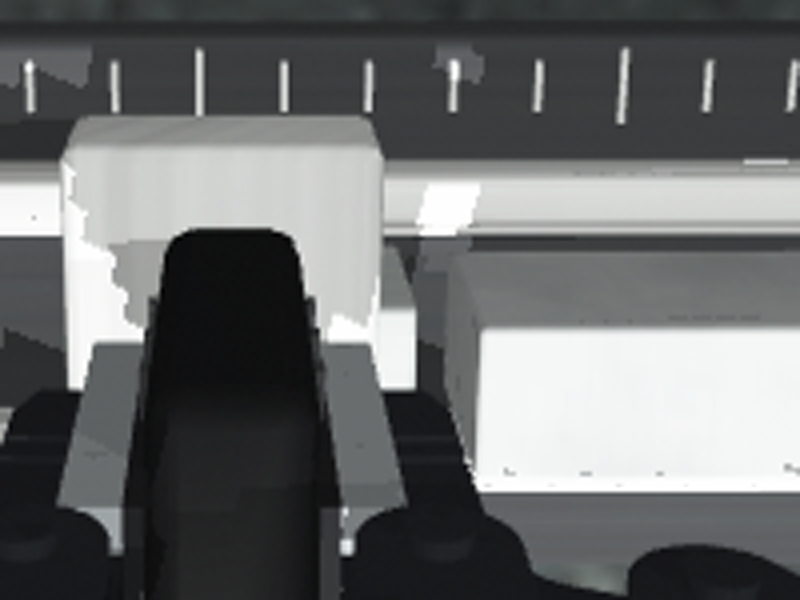

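Run:
```python
from h import *
def A(p): return np.array(p)/4+[260,200]-.375
T=tool()
for n,p,z in [('bar top end',[(481,330),(480,480)],.038),('nose36',[(415,330),(415,380)],.036),('nose34',[(415,330),(415,380)],.034),('nose32',[(415,330),(415,380)],.032),('nose30',[(415,330),(415,380)],.030),('nosew',[(379,306),(412,306)],.036),('bar bottom far',[(452,252)],.038)]:
    P=ray('w12',A(p),z); t=(P-T[:3,3])@T[:3,:3]; print(n,(t*1000).round(1).tolist())
```

```text
bar top end [[8.3, 27.4, 31.3], [-9.0, 28.1, 31.3]]
nose36 [[7.5, 20.8, 33.3], [1.8, 21.0, 33.3]]
nose34 [[6.7, 21.0, 35.3], [0.9, 21.2, 35.3]]
nose32 [[5.9, 21.3, 37.3], [0.0, 21.5, 37.3]]
nose30 [[5.1, 21.5, 39.3], [-0.8, 21.7, 39.3]]
nosew [[10.2, 16.9, 33.3], [10.2, 20.4, 33.3]]
bar bottom far [[16.9, 24.1, 31.3]]
```

Emit:
send_rows --translation '[[0, -0.0003, 0], [0, -0.0004, 0], [0, -0.0004, 0], [0, -0.0003, 0], [0, 0, 0], [0, 0, 0], [0, 0, 0], [0, 0, 0], [0, 0, 0], [0, 0, 0]]' --twist '[[0, 0, 0], [0, 0, 0], [0, 0, 0], [0, 0, 0], [0, 0, 0], [0, 0, 0], [0, 0, 0], [0, 0, 0], [0, 0, 0], [0, 0, 0]]' --claw '[0, 0, 0, 0, 0, 0, 0, 0, 0, 0]'

```text
clock: 30.07
tool_pos: [0.5264, -0.1408, 0.0692]
orientation: [180.0, 0.0, -167.8]
contact_force: [-3.2, 2.0, 6.8]
finger_gap: 0.0131
```

Emit:
send_rows --translation '[[0, 0, 0], [0, 0, 0], [0, 0, 0], [0, 0, 0], [0, 0, 0], [0, 0, -0.004], [0, 0, -0.012], [0, 0, -0.018], [0, 0, -0.022], [0, 0, -0.022]]' --twist '[[0, 0, 0], [0, 0, 0], [0, 0, 0], [0, 0, 0], [0, 0, 0], [0, 0, 0], [0, 0, 0], [0, 0, 0], [0, 0, 0], [0, 0, 0]]' --claw '[0.016, 0.02, 0.026, 0.034, 0.04, 0.04, 0.04, 0.04, 0.04, 0.04]'

```text
clock: 30.9
tool_pos: [0.5261, -0.1411, 0.1476]
orientation: [180.0, -0.0, -167.8]
contact_force: [0.8, 0.1, -0.2]
finger_gap: 0.04
```

Emit:
send_rows --translation '[[0, 0, -0.022], [0, 0, -0.022], [0, 0, -0.02], [0, 0, -0.016], [0, 0, -0.01], [0, 0, -0.005], [0, 0, -0.002], [0, 0, 0], [0, 0, 0], [0, 0, 0]]' --twist '[[0, 0, 0], [0, 0, 0], [0, 0, 0], [0, 0, 0], [0, 0, 0], [0, 0, 0], [0, 0, 0], [0, 0, 0], [0, 0, 0], [0, 0, 0]]' --claw '[0.04, 0.04, 0.04, 0.04, 0.04, 0.04, 0.04, 0.04, 0.04, 0.04]'

```text
clock: 31.73
tool_pos: [0.5261, -0.141, 0.2427]
orientation: [179.9, -0.1, -167.8]
contact_force: [-0.5, -0.1, -0.4]
finger_gap: 0.04
```

Run:
```python
from h import *
shot('wrist','w13'); s=ctrl.get_state(); print(s['tool_pos'],s['orientation'],s['contact_force'],s['finger_gap'])
im=load('w13')['im'][:,:,::-1]; cv2.imwrite('pics/w13z.png',cv2.resize(im[180:320,300:500],None,fx=4,fy=4,interpolation=cv2.INTER_CUBIC))
```

```text
[ 0.52615297 -0.14105338  0.24281797] [ 1.79950033e+02 -6.83061128e-02 -1.67807531e+02] [-0.17137698  0.44830954  0.11627991] 0.03998543692254604
```

View pics/w13.png

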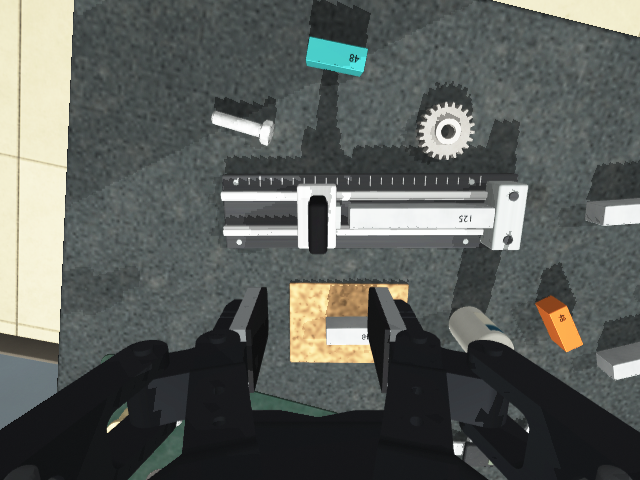

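View pics/w13z.png

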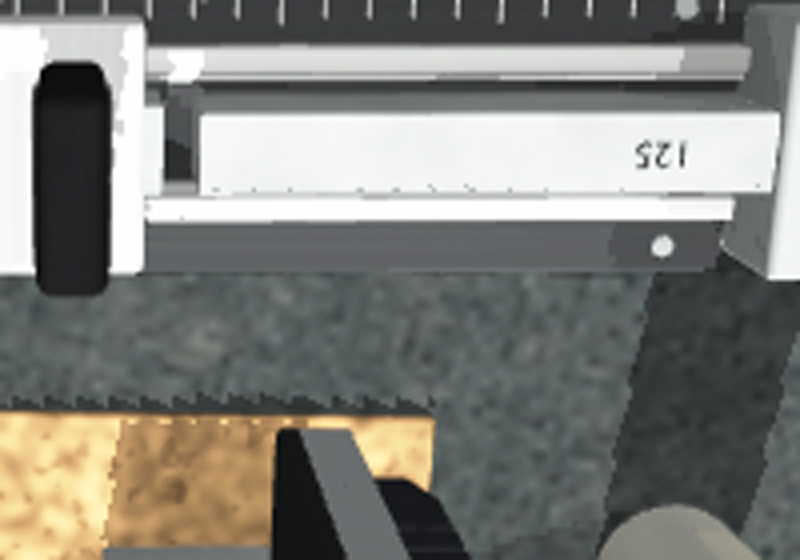

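Run:
```python
from h import *
def A(p): return np.array(p)/4+[300,180]-.375
T=tool()
for n,p,z in [('nose',[(163,150)],.036),('bar ends',[(200,150),(779,150)],.038),('anvil',[(780,150)],.04)]:
    P=ray('w13',A(p),z); t=(P-T[:3,3])@T[:3,:3]; print(n,(t*1000).round(1).tolist())
shot('top','t14')
im=load('t14')['im'][:,:,::-1]; cv2.imwrite('pics/t14z.png',cv2.resize(im[170:340,180:520],None,fx=2.3,fy=2.3,interpolation=cv2.INTER_CUBIC))
```

```text
nose [[-0.8, 21.1, 206.8]]
bar ends [[-0.4, 29.0, 204.8], [-0.4, 153.6, 205.0]]
anvil [[-0.0, 152.9, 203.0]]
```

View pics/t14z.png

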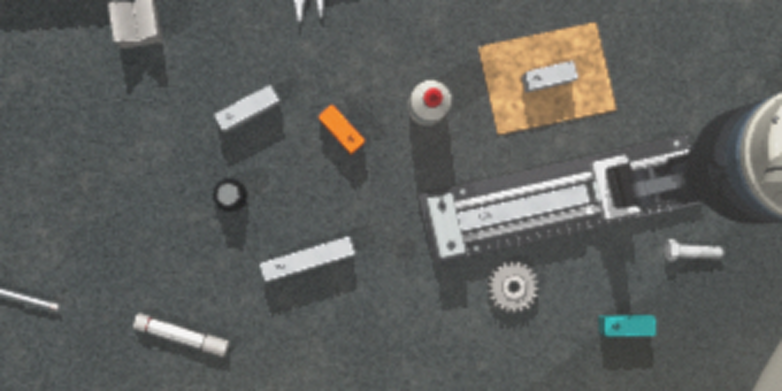

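The jaw gap measures 7.9 mm with the bar against the anvil. The old bar is flat on the mat and nothing else has moved, so I'm handing in.

```bash
python3 -c "
from rig import ctrl
print(ctrl.sign_off(), ctrl.get_state()['clock'])"
```

```text
the job is handed in; nothing more can be done
the job is handed in; nothing more can be done
```

The job is done and handed in at about 32 s of the 72 s allowed; the hand-in reports no verdict.

- **Small bar:** I took the 48 mm bar out of the track and laid it flat near the middle of the cork mat.
- **Long bar:** I laid the 125 mm bar in the track and slid the jaw until it went tight. The push force rose from about 6 N to 25 N while the tool hardly moved, so the bar was nipped against the anvil. I then backed the jaw off about 7.9 mm and let go.

**Last checks:**
- The wrist camera, after release, put the gap at 7.9 mm, agreeing with the measured back-off of 7.9 mm.
- The same view showed the bar's end at the anvil face, to within a millimetre.
- The top view showed the other two bars, the look-alikes and the bystanders it covers where they had been, and the gripper was clear of everything. The screwdriver was only partly in that view.

**One disagreement:** the jaw went tight after about 56.5 mm of travel, where my first camera measurement predicted about 59 mm. I put that down to calibration error, since the later views showed the bar at the anvil.

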